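# Bring the corner press's foot down by one turn of its hand wheel

## Robot

A 6-joint arm with a two-finger parallel gripper is mounted at the origin on the work surface. World frame = base frame: x ahead of the robot, y to its left, z up, the work surface at z = 0. Lengths are in m, angles in degrees, forces in N, time in s.
With the tool pointing down it reaches from about 0.325 to 0.9 m from the base axis. Payload 6.1 kg.
Tool frame: the origin (TCP) lies at the very end of the fingers, on their centre line; the grasp point (between the pads) lies 19 mm behind it (manip.tcp_to_grasp is the distance from the TCP to the grasp point, in m); z points along the fingers, y is the direction in which the jaws open and shut (so a half turn about z gives the same grasp; the last joint's range is limited). The gripper opens to 85 mm and grips with 20 to 120 N. Pads are 22 mm wide; open, the fingers measure 114 mm over their backs; the gripper's body (76 mm by 85 mm) begins 54 mm behind the grasp point. The pads swing forward as they close: fully open they stand 13 mm farther back than shut.
Start: joints at [-76.496, 12.628, 87.462, -0, 79.91, -7.225], TCP at [0.221, -0.585, 0.231] pointing down, gripper open.
Joint ranges: [-170.65, 170.65], [-52.31, 119.04], [5.05, 147.46], [-71.25, 251.25], [11.57, 151.72], [-153.62, 153.62]. Speed limits (degrees/s): [147.25, 147.25, 172.46, 180, 180, 180].

## Interface

Orientations are given as [roll, pitch, yaw] about the fixed x, y, z axes, in that order (R = Rz(yaw) Ry(pitch) Rx(roll)).
In Python, from plant import manip, cams gives the robot as it stands.
- The arm moves only by the tool drive_tool, never from a script. Its argument "steps" is a list of rows, each a list of 7 numbers: the opening in per cent of the stroke, from 0 (shut) to 100 (fully open), then the shift along the tool's x, y, z in m, then the turn, a rotation vector about the tool's x, y, z in rad. In form: [[grip, x, y, z, rx, ry, rz], ...]. A call has exactly 8 rows; each row is the pose to reach, as a shift and turn from the pose commanded when the call began, along the tool's axes at that moment; what a row does not reach only later rows make up. A row lasts 1/12 s, in which the tool goes at most 41.7 mm and 7.16 degrees, less where a joint would pass 70% of its speed; a pose out of reach is approached as far as the arm can. A call with a gripper value outside its range is refused whole. The fingers move at their own pace and stop on an object; the grip force is fixed at half the most. Time passes only in rows, so rows that repeat a pose let the fingers close, or fill a call up. It gives the time, the measured TCP pose, the force and the opening at its end, in the units of the state.
- manip.sense(): the state, without advancing time (a new reading comes with each control period).
- cams.camera(name): name is "side" or "top"; returns a dict with "color" (480x640x3 uint8, red, green, blue), "fx", "fy", "cx", "cy" (pixels), "extrinsics" (4x4, takes a point from camera to world coordinates). Camera axes: x right, y down, z forward; pixel columns grow to the right and rows downward; lengths in m; the calibration is good to about 2 mm. A picture is of the moment at which its call begins. There is no depth.
- manip.hand_in(): hands the job in, once; it reports no verdict.
The state is a dict: "time": time; "joint_pos": joint angles; "qvel": joint speeds; "joint_torque": joint torques, N m; "eef_pos": TCP position; "tcp_rot": TCP orientation; "ft_force": force on the tool from outside, world axes, zero at the start; "moment": the same for the moment, N m; "finger_gap": finger opening in m.
Only numpy, scipy, OpenCV 4.12 (cv2) and the standard library are available. Lean on these libraries where they do the work, as an engineer would, in place of code of your own. Each camera call takes 0.05 s, during which the arm holds its last target.

## Task

The oak corner in the press is one screw thread thinner than the last one, so bring the hold-down foot down for it: with the fingertips, push the hand wheel on top of the press round by its upright handle, clockwise seen from above, through exactly one full turn, and leave the handle standing where it stood at the start. Only push the handle, do not grip it, then take the hand away. Leave the oak corner, the press lever and everything lying on the bench where they are.

Things in the scene. Friction and masses are not known exactly. Their poses are not given: they have to be found in the camera images.
- press_wheel (a joint): Angle of the hand wheel, rad, growing clockwise seen from above; multi-turn (one full turn adds 6.283), and it has no stop near one turn. 0 when the handle lies on the press's front side (the press's own -x); it may start anywhere from about -2.2 to 2.2. The wheel stays where it is left and does not coast: turning it takes about 5 N at the handle. The wheel is fixed on the vertical screw of 5 mm lead, so one clockwise turn lowers wheel, handle and foot by 5 mm.
- handle (a point): Centre of the top of the upright pale wooden handle: a round grip 25 mm in diameter and 64 mm tall, standing vertically on the wheel's rim 66 mm from the axis, about 274 mm above the bench. The rim's top is 62 mm below this point. It does not spin on its own pin. All that is near it, the rim, hub and spokes, lies below the grip; nothing of the press rises above the handle.
- wheel_hub (a point): Top of the nut in the middle of the hand wheel, on its vertical axis, 52 mm below the handle's top. The cast-iron wheel lies level: rim of 17 mm round bar, 149 mm across outside, three spokes, one of them leading to the handle.
- press: Cast-iron hand press for corner wedges, bolted to the bench. Origin on the bench surface under the wheel's axis; x points from its front to the column at its back, z up. Footplate 260 x 240 mm, bed 62 mm high, column and overarm 170 mm high at the back, wheel on top. Its place and yaw vary.
- foot (a point): Centre of the underside of the round rubber-faced hold-down foot, 48 mm across, under the overarm; about 8 mm above the oak corner at joint value 0 and lower as the wheel is turned clockwise.
- lever (a joint): Angle of the press's long ball-ended lever on the right cheek (its own -y side), rad; 0 at rest leaning back, grows as it is pulled forward. A steel bar 290 mm long with a 38 mm ball at its end, which stands about 210 mm above the bench, behind and to the right of the press. Stiff; to be left at rest.
- oak_corner: Loose oak moulding corner, two legs 150 x 32 x 25 mm at right angles, lying on the press bed against the V fences under the foot; origin on its underside below the wheel's axis. Stays as it is.
- magazine: Loose black steel wedge magazine, open channel 170 x 24 x 22 mm, lying left of the press; origin at the middle of its underside, x along it.
- lead_weight: Loose lead weight wrapped in tin, 75 x 50 x 38 mm, 1.5 kg, lying to the left; origin at the middle of its underside.
- glass_cutter: Loose glass cutter, 130 mm long and 13 mm thick, wooden handle and brass head, lying in front of the press; x along it to the head, origin on its underside near the middle.
- glue_bottle: Loose white glue bottle, 60 mm across, 160 mm tall, standing on the left; origin under its middle.
- pin_hammer: Loose pin hammer, 240 mm long, lying on the right; x along it to the head, origin at its underside.
- offcut: Loose straight offcut of oak moulding, 160 x 32 x 25 mm, lying on the left; origin at the middle of its underside, x along it.

How it is judged:
By the outcome, as a careful person would: the job done as asked, in the order asked, and still so for the second after the job is handed in, with the robot touching nothing.
It also fails if it takes over 64 s, if anything falls off the work surface, if the arm or the gripper's body presses on something with over 40 N, if the wrist force passes 120 N, or if a joint passes its speed limit or range.

## Working session

There is one attempt and no reset: what is moved stays moved. The work goes in short steps, Python scripts to look and compute and a tool call to move; the robot and the scene stay as the last step left them, time stands still between calls to the robot, and variables do not carry over. Pictures are saved under pics/ and viewed, and the job is handed in when it is done.

Besides the shell and the picture viewer there is one more tool, called as name(argument=value, ...), one argument or row to a line, values as JSON. drive_tool: Moves the arm, as the interface text tells. Its arguments: {"type":"object","properties":{"steps":{"type":"array"}},"required":["steps"]}

```bash
mkdir -p pics; ls
python3 - <<'E'
from plant import manip, cams
import cv2
for n in ("side","top"):
    c=cams.camera(n); cv2.imwrite(f"pics/{n}0.png",c["color"][:,:,::-1]); print(n,c["fx"],c["fy"],c["cx"],c["cy"],c["extrinsics"])
s=manip.sense(); print(s)
E
```

```text
pics
side 617.3149296189692 617.3149296189692 323.46512124483866 244.76194385633852 [[ 0.09260451 -0.7479792   0.65723019 -0.55522894]
 [-0.99568665 -0.06578497  0.065425   -0.02977004]
 [-0.00570067 -0.66045398 -0.75084488  1.43894916]
 [ 0.          0.          0.          1.        ]]
top 439.16256160671867 439.16256160671867 318.587521606305 242.92182557365985 [[ 0.02369317 -0.98989363  0.13981858  0.38408318]
 [-0.99956196 -0.02593767 -0.01425233  0.05762015]
 [ 0.01773486 -0.13941965 -0.99007456  1.22216723]
 [ 0.          0.          0.          1.        ]]
{'time': 0.1, 'joint_pos': array([-7.64956932e+01,  1.26685167e+01,  8.75188926e+01,  1.70796499e-03,
        7.99100191e+01, -7.22515952e+00]), 'qvel': array([ 0.09953863, -0.07587992, -0.0559847 , -0.02297688, -0.08572653,
        0.0560287 ]), 'joint_torque': array([ 5.23332637e-04, -4.98242462e+01, -3.90546334e+01, -2.76385263e-04,
        5.64033719e-03, -1.04468702e-05]), 'eef_pos': array([ 0.22110055, -0.58401312,  0.23033542]), 'tcp_rot': array([-1.79903557e+02, -1.39211517e-02,  2.07291539e+01]), 'ft_force': array([0.55885656, 0.16170885, 0.08434501]), 'moment': array([ 0.01849198, -0.00950216, -0.01457822]), 'finger_gap': 0.0852874130147552}
```

View pics/side0.png

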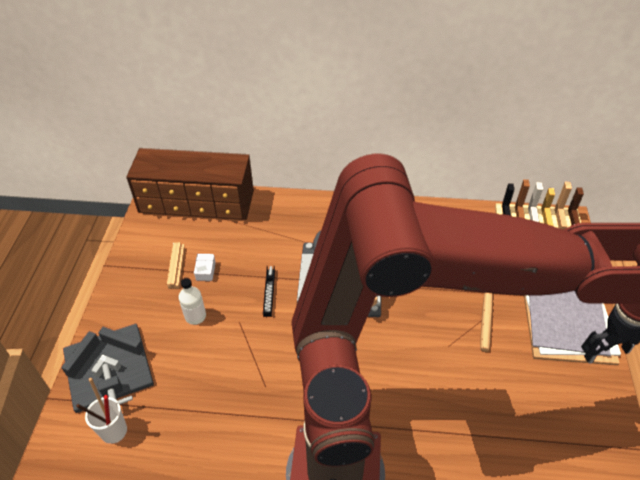

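View pics/top0.png

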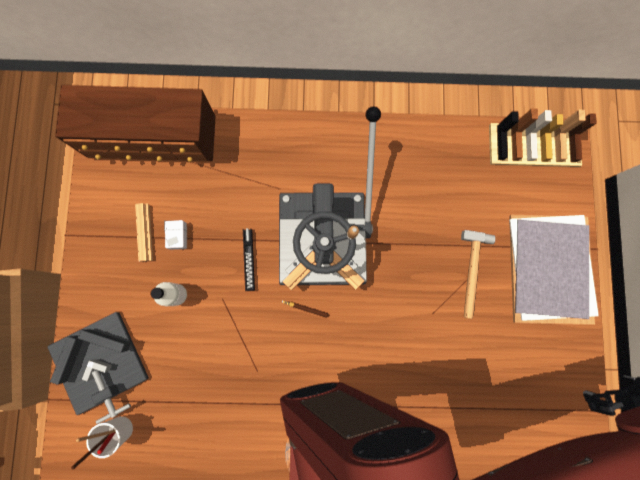

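The top view shows the wheel around (324,242) with the handle near (354,231). The arm hides the press in the side view. I'll zoom in on the wheel.

Run:
```python
import cv2
a=cv2.imread("pics/top0.png")[180:305,260:400]
cv2.imwrite("pics/z0.png",cv2.resize(a,None,fx=5,fy=4.8 and 5,interpolation=cv2.INTER_CUBIC)[:600,:])
```

```text
(no output)
```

View pics/z0.png

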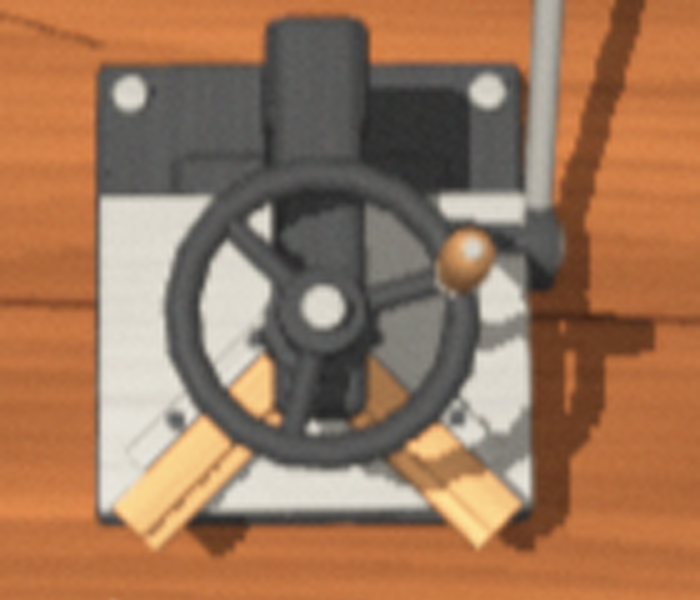

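```bash
cat > h.py <<'E'
import numpy as np,cv2
from plant import manip,cams
def ray(c,u,v,z):
    E=c["extrinsics"]; d=E[:3,:3]@np.array([(u-c["cx"])/c["fx"],(v-c["cy"])/c["fy"],1.]); o=E[:3,3]
    return o+d*(z-o[2])/d[2]
def proj(c,p):
    E=c["extrinsics"]; q=E[:3,:3].T@(np.array(p)-E[:3,3]); return c["fx"]*q[0]/q[2]+c["cx"],c["fy"]*q[1]/q[2]+c["cy"]
E
python3 - <<'E'
from h import *
c=cams.camera("top"); im=c["color"]; hsv=cv2.cvtColor(im,cv2.COLOR_RGB2HSV)
hub=ray(c,260+323/5-.4,180+306/5-.4,.222); print("hub",hub)
# nut mask
m=np.zeros(im.shape[:2],np.uint8); g=im.max(2)
m[234:248,318:331]=(g[234:248,318:331]>140)
ys,xs=np.nonzero(m); print("nut",xs.mean(),ys.mean(),len(xs),ray(c,xs.mean(),ys.mean(),.222))
m=np.zeros(im.shape[:2],np.uint8); w=(slice(222,245),slice(342,364))
m[w]=((hsv[w][:,:,1]>70)&(hsv[w][:,:,0]<20)&(hsv[w][:,:,2]>80))
ys,xs=np.nonzero(m); print("handle px",xs.min(),xs.max(),ys.min(),ys.max(),xs.mean(),ys.mean(),len(xs))
h=ray(c,xs.mean(),ys.mean(),.250);print("handle mid",h)
h=ray(c,260+468/5-.4,180+244/5-.4,.274); print("handle top", h)
# rim by dark mask
for a in range(0,360,15):
    r=.066; p=hub+[r*np.cos(np.radians(a)),r*np.sin(np.radians(a)),-.0185]
    u,v=proj(c,p); print(a,im[int(round(v)),int(round(u))].tolist(),end=' ')
# ring check: radial bright profile edges
E
```

```text
hub [0.5305976  0.03041981 0.222     ]
nut 324.08196721311475 240.88524590163934 61 [0.53039217 0.03068722 0.222     ]
handle px 347 358 225 238 352.3783783783784 231.45045045045046 111
handle mid [ 0.54938818 -0.03167977  0.25      ]
handle top [ 0.55213912 -0.03119211  0.274     ]
0 [94, 93, 91] 15 [92, 92, 90] 30 [88, 86, 87] 45 [87, 89, 87] 60 [91, 91, 89] 75 [97, 95, 95] 90 [94, 92, 92] 105 [90, 91, 89] 120 [99, 97, 98] 135 [94, 92, 92] 150 [94, 94, 93] 165 [91, 91, 91] 180 [94, 94, 93] 195 [87, 88, 88] 210 [88, 88, 87] 225 [90, 89, 88] 240 [89, 87, 89] 255 [93, 91, 91] 270 [95, 94, 93] 285 [136, 95, 63] 300 [171, 125, 84] 315 [95, 94, 94] 330 [91, 89, 91] 345 [92, 94, 92]
```

drive_tool(
  steps=[
    [0,0,0,-0.04,0,0,0],
    [0,0,0,-0.08,0,0,0],
    [0,0.02,-0.015,-0.09,0,0,0],
    [0,0.05,-0.037,-0.09,0,0,0],
    [0,0.08,-0.059,-0.09,0,0,0],
    [0,0.112,-0.082,-0.09,0,0,0],
    [0,0.144,-0.106,-0.09,0,0,0],
    [0,0.176,-0.129,-0.09,0,0,0],
  ],
)

```text
time: 0.82
eef_pos: [0.3406, -0.3998, 0.321]
tcp_rot: [-180.0, -0.0, 20.7]
ft_force: [0.8, -0.8, -0.2]
finger_gap: 0.0001
```

drive_tool(
  steps=[
    [0,0.032,-0.0234,0,0,0,0],
    [0,0.064,-0.0469,0,0,0,0],
    [0,0.096,-0.0703,0,0,0,0],
    [0,0.128,-0.0937,0,0,0,0],
    [0,0.16,-0.1171,0,0,0,0],
    [0,0.192,-0.1406,0,0,0,0],
    [0,0.224,-0.164,0,0,0,0],
    [0,0.256,-0.1874,0,0,0,0],
  ],
)

```text
time: 1.48
eef_pos: [0.5138, -0.1338, 0.3212]
tcp_rot: [180.0, 0.0, 20.7]
ft_force: [0.6, -0.2, 0.7]
finger_gap: -0.0001
```

drive_tool(
  steps=[
    [0,0.0276,-0.0202,0,0,0,0],
    [0,0.0552,-0.0404,0,0,0,0],
    [0,0.0828,-0.0606,0,0,0,0],
    [0,0.1104,-0.0808,0,0,0,0],
    [0,0.1104,-0.0808,0,0,0,0],
    [0,0.1104,-0.0808,0,0,0,-0.12],
    [0,0.1104,-0.0808,0,0,0,-0.24],
    [0,0.1104,-0.0808,0,0,0,-0.36],
  ],
)

```text
time: 2.15
eef_pos: [0.5877, -0.0208, 0.3207]
tcp_rot: [-180.0, 0.0, 41.7]
ft_force: [-0.2, 1.1, 0.5]
finger_gap: 0.0
```

drive_tool(
  steps=[
    [0,0,0,0,0,0,-0.12],
    [0,0,0,0,0,0,-0.24],
    [0,0,0,0,0,0,-0.36],
    [0,0,0,0,0,0,-0.48],
    [0,0,0,0,0,0,-0.6],
    [0,0,0,0,0,0,-0.72],
    [0,0,0,0,0,0,-0.84],
    [0,0,0,0,0,0,-0.96],
  ],
)

```text
time: 2.82
eef_pos: [0.5876, -0.0212, 0.3209]
tcp_rot: [-180.0, -0.0, 96.7]
ft_force: [0.3, -0.6, 0.7]
finger_gap: -0.0001
```

drive_tool(
  steps=[
    [0,0,0,0,0,0,-0.12],
    [0,0,0,0,0,0,-0.24],
    [0,0,0,0,0,0,-0.36],
    [0,0,0,0,0,0,-0.48],
    [0,0,0,0,0,0,-0.6],
    [0,0,0,0,0,0,-0.72],
    [0,0,0,0,0,0,-0.84],
    [0,0,0,0,0,0,-0.96],
  ],
)

```text
time: 3.48
eef_pos: [0.5876, -0.0213, 0.3209]
tcp_rot: [-180.0, -0.0, 151.7]
ft_force: [-1.0, 0.8, 0.2]
finger_gap: 0.0002
```

drive_tool(
  steps=[
    [0,0,0,0,0,0,-0.12],
    [0,0,0,0,0,0,-0.24],
    [0,0,0,0,0,0,-0.36],
    [0,0,0,0,0,0,-0.48],
    [0,0,0,0,0,0,-0.6],
    [0,0,0,0,0,0,-0.72],
    [0,0,0,0,0,0,-0.813],
    [0,0,0,0,0,0,-0.813],
  ],
)

```text
time: 4.15
eef_pos: [0.5876, -0.0213, 0.3209]
tcp_rot: [180.0, -0.0, -161.9]
ft_force: [-0.2, 0.2, -0.3]
finger_gap: -0.0001
```

Run:
```python
from h import *
c=cams.camera("top"); a=c["color"][150:310,230:430,::-1]
cv2.imwrite("pics/z1.png",cv2.resize(a,None,fx=3.7,fy=3.7,interpolation=cv2.INTER_CUBIC))
c=cams.camera("side"); cv2.imwrite("pics/s1.png",c["color"][:,:,::-1])
```

```text
(no output)
```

View pics/z1.png

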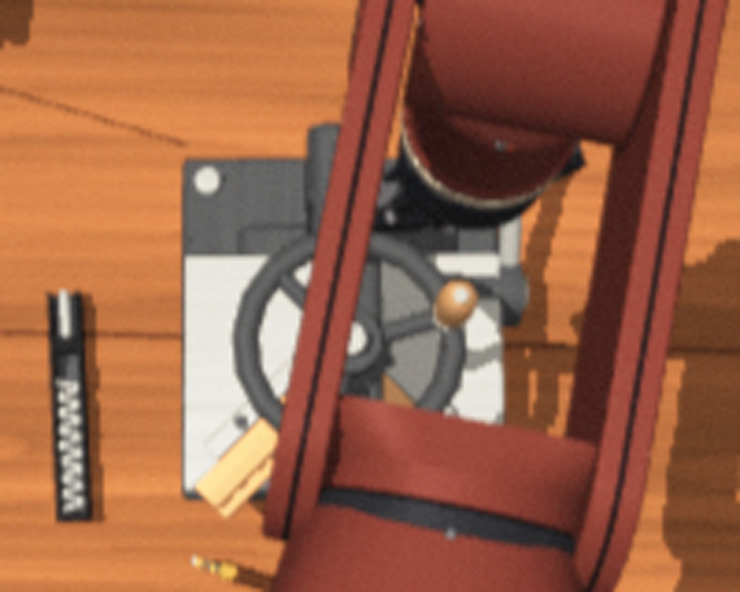

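View pics/s1.png

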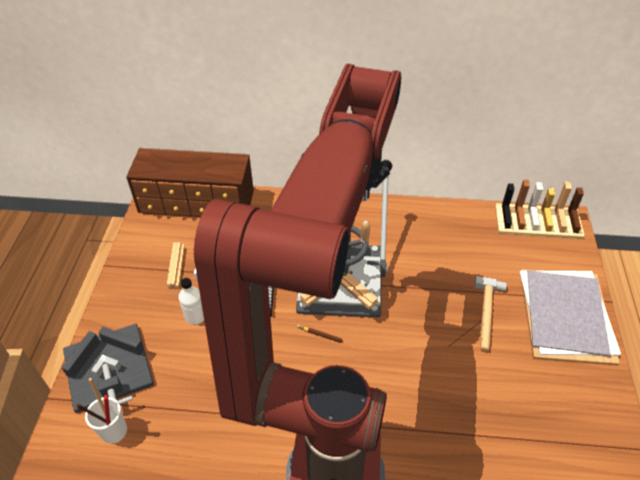

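The side view now shows the handle at about (366,235), so I can check its position across both views.

Run:
```python
from h import *
c=cams.camera("side"); a=c["color"][200:270,330:410,::-1]
cv2.imwrite("pics/s2.png",cv2.resize(a,None,fx=8,fy=8,interpolation=cv2.INTER_CUBIC))
for p in ([.551,-.032,.274],[.551,-.032,.212],[.5305,.0306,.222]): print(proj(c,p))
```

```text
(np.float64(366.36546963945176), np.float64(222.44736605952812))
(np.float64(365.28612070522615), np.float64(238.41478680563966))
(np.float64(341.39167779957063), np.float64(240.09397316190598))
```

View pics/s2.png

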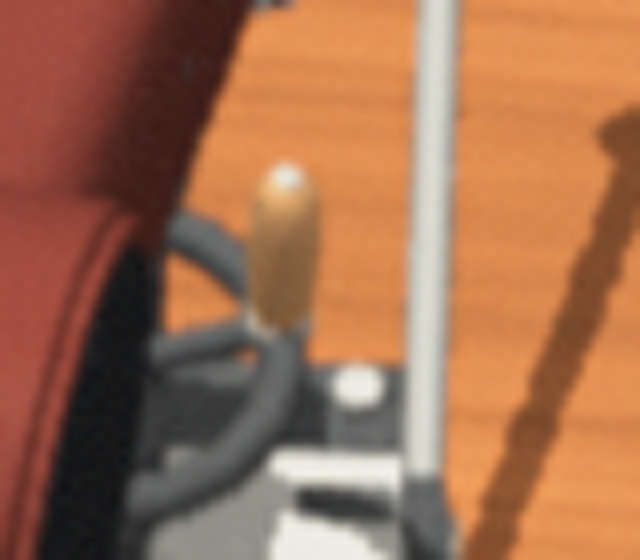

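The two views agree: the predicted handle top is (366.4,222.4) and the picture shows about (365.9,222). Next I lower behind the handle and approach slowly.

drive_tool(
  steps=[
    [0,0,0.001,0.03,0,0,0],
    [0,0,0.001,0.055,0,0,0],
    [0,0,0.001,0.078,0,0,0],
    [0,0,0.001,0.078,0,0,0],
    [0,0.004,0.001,0.078,0,0,0],
    [0,0.008,0.001,0.078,0,0,0],
    [0,0.01,0.001,0.078,0,0,0],
    [0,0.01,0.001,0.078,0,0,0],
  ],
)

```text
time: 4.97
eef_pos: [0.5787, -0.0236, 0.2456]
tcp_rot: [-179.9, 0.2, -162.1]
ft_force: [0.4, -0.4, 0.0]
finger_gap: 0.0
```

drive_tool(
  steps=[
    [0,0.0005,0,0,0,0,0],
    [0,0.001,0,0,0,0,0],
    [0,0.0015,0,0,0,0,0],
    [0,0.002,0,0,0,0,0],
    [0,0.002,0,0,0,0,0],
    [0,0.002,0,0,0,0,0],
    [0,0.002,0,0,0,0,0],
    [0,0.002,0,0,0,0,0],
  ],
)

```text
time: 5.63
eef_pos: [0.5762, -0.0238, 0.2432]
tcp_rot: [180.0, -0.0, -162.1]
ft_force: [0.3, 0.5, -0.4]
finger_gap: 0.0002
```

drive_tool(
  steps=[
    [0,0.0005,0,0,0,0,0],
    [0,0.001,0,0,0,0,0],
    [0,0.001,0,0,0,0,0],
    [0,0.001,0,0,0,0,0],
    [0,0.001,0,0,0,0,0],
    [0,0.001,0,0,0,0,0],
    [0,0.001,0,0,0,0,0],
    [0,0.001,0,0,0,0,0],
  ],
)

```text
time: 6.3
eef_pos: [0.5753, -0.0241, 0.2433]
tcp_rot: [-180.0, 0.0, -162.1]
ft_force: [-1.0, -0.2, 0.6]
finger_gap: 0.0004
```

drive_tool(
  steps=[
    [0,0.0005,0,0,0,0,0],
    [0,0.001,0,0,0,0,0],
    [0,0.001,0,0,0,0,0],
    [0,0.001,0,0,0,0,0],
    [0,0.001,0,0,0,0,0],
    [0,0.001,0,0,0,0,0],
    [0,0.001,0,0,0,0,0],
    [0,0.001,0,0,0,0,0],
  ],
)

```text
time: 6.97
eef_pos: [0.5743, -0.0244, 0.2433]
tcp_rot: [180.0, 0.0, -162.1]
ft_force: [-0.7, -0.4, 0.9]
finger_gap: 0.0
```

drive_tool(
  steps=[
    [0,0.0005,0,0,0,0,0],
    [0,0.001,0,0,0,0,0],
    [0,0.001,0,0,0,0,0],
    [0,0.001,0,0,0,0,0],
    [0,0.001,0,0,0,0,0],
    [0,0.001,0,0,0,0,0],
    [0,0.001,0,0,0,0,0],
    [0,0.001,0,0,0,0,0],
  ],
)

```text
time: 7.63
eef_pos: [0.5733, -0.0247, 0.2433]
tcp_rot: [-180.0, 0.0, -162.1]
ft_force: [-0.4, -1.0, -0.4]
finger_gap: 0.0
```

drive_tool(
  steps=[
    [0,0.0005,0,0,0,0,0],
    [0,0.001,0,0,0,0,0],
    [0,0.001,0,0,0,0,0],
    [0,0.001,0,0,0,0,0],
    [0,0.001,0,0,0,0,0],
    [0,0.001,0,0,0,0,0],
    [0,0.001,0,0,0,0,0],
    [0,0.001,0,0,0,0,0],
  ],
)

```text
time: 8.3
eef_pos: [0.5724, -0.025, 0.2433]
tcp_rot: [180.0, 0.0, -162.1]
ft_force: [0.3, 0.3, -0.0]
finger_gap: -0.0002
```

drive_tool(
  steps=[
    [0,0.0005,0,0,0,0,0],
    [0,0.001,0,0,0,0,0],
    [0,0.001,0,0,0,0,0],
    [0,0.001,0,0,0,0,0],
    [0,0.001,0,0,0,0,0],
    [0,0.001,0,0,0,0,0],
    [0,0.001,0,0,0,0,0],
    [0,0.001,0,0,0,0,0],
  ],
)

```text
time: 8.97
eef_pos: [0.5717, -0.0252, 0.2433]
tcp_rot: [-180.0, 0.0, -162.0]
ft_force: [4.4, 0.5, -2.0]
finger_gap: -0.0003
```

Run:
```python
import numpy as np
c=np.array([.022,.066])
for k in range(1,9):
    t=k*np.radians(5.625); R=np.array([[np.cos(t),-np.sin(t)],[np.sin(t),np.cos(t)]]); s=c-R@c
    print([0,round(s[0],4),round(s[1],4),0,0,0,round(t,4)])
```

```text
[0, np.float64(0.0066), np.float64(-0.0018), 0, 0, 0, np.float64(0.0982)]
[0, np.float64(0.0133), np.float64(-0.003), 0, 0, 0, np.float64(0.1963)]
[0, np.float64(0.0201), np.float64(-0.0035), 0, 0, 0, np.float64(0.2945)]
[0, np.float64(0.0269), np.float64(-0.0034), 0, 0, 0, np.float64(0.3927)]
[0, np.float64(0.0337), np.float64(-0.0026), 0, 0, 0, np.float64(0.4909)]
[0, np.float64(0.0404), np.float64(-0.0011), 0, 0, 0, np.float64(0.589)]
[0, np.float64(0.0469), np.float64(0.001), 0, 0, 0, np.float64(0.6872)]
[0, np.float64(0.0531), np.float64(0.0038), 0, 0, 0, np.float64(0.7854)]
```

drive_tool(
  steps=[
    [0,0.0066,-0.0018,0,0,0,0.0982],
    [0,0.0133,-0.003,0,0,0,0.1963],
    [0,0.0201,-0.0035,0,0,0,0.2945],
    [0,0.0269,-0.0034,0,0,0,0.3927],
    [0,0.0337,-0.0026,0,0,0,0.4909],
    [0,0.0404,-0.0011,0,0,0,0.589],
    [0,0.0469,0.001,0,0,0,0.6872],
    [0,0.0531,0.0038,0,0,0,0.7854],
  ],
)

```text
time: 9.63
eef_pos: [0.5196, -0.0387, 0.2431]
tcp_rot: [-180.0, 0.0, 152.6]
ft_force: [5.0, -1.8, -3.0]
finger_gap: 0.0002
```

Run:
```python
from h import *
c=cams.camera("top"); a=c["color"][150:310,230:430,::-1]
cv2.imwrite("pics/z3.png",cv2.resize(a,None,fx=3.7,fy=3.7,interpolation=cv2.INTER_CUBIC))
s=manip.sense(); print(s["eef_pos"],s["ft_force"],s["joint_pos"])
```

```text
[ 0.51830931 -0.03834148  0.24309029] [0.46233427 1.26215084 0.31188801] [-1.28966110e+01 -2.28368754e+00  1.02140272e+02 -5.07689662e-02
  8.02210280e+01 -7.52187081e+01]
```

View pics/z3.png

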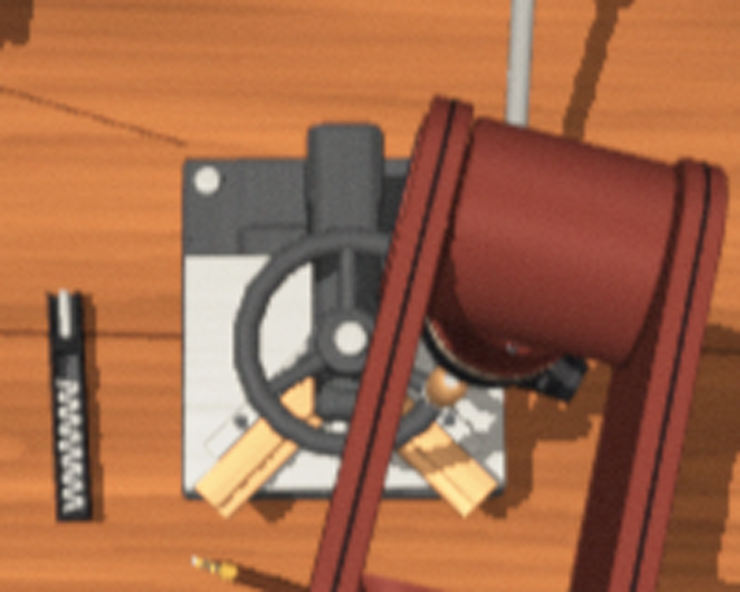

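The handle has moved round with the hand: it now stands at (446,385) in the crop and the spokes have turned about 45°. I'll carry on with the first half turn.

drive_tool(
  steps=[
    [0,0.0066,-0.0018,0,0,0,0.0982],
    [0,0.0133,-0.003,0,0,0,0.1963],
    [0,0.0201,-0.0035,0,0,0,0.2945],
    [0,0.0269,-0.0034,0,0,0,0.3927],
    [0,0.0337,-0.0026,0,0,0,0.4909],
    [0,0.0404,-0.0011,0,0,0,0.589],
    [0,0.0469,0.001,0,0,0,0.6872],
    [0,0.0531,0.0038,0,0,0,0.7854],
  ],
)

```text
time: 10.35
eef_pos: [0.4735, -0.0117, 0.243]
tcp_rot: [-179.9, 0.1, 107.8]
ft_force: [2.7, -4.7, -3.4]
finger_gap: -0.0002
```

drive_tool(
  steps=[
    [0,0.0066,-0.0018,0,0,0,0.0982],
    [0,0.0133,-0.003,0,0,0,0.1963],
    [0,0.0201,-0.0035,0,0,0,0.2945],
    [0,0.0269,-0.0034,0,0,0,0.3927],
    [0,0.0337,-0.0026,0,0,0,0.4909],
    [0,0.0404,-0.0011,0,0,0,0.589],
    [0,0.0469,0.001,0,0,0,0.6872],
    [0,0.0531,0.0038,0,0,0,0.7854],
  ],
)

```text
time: 11.02
eef_pos: [0.4597, 0.0402, 0.2424]
tcp_rot: [-179.8, 0.3, 62.8]
ft_force: [-2.0, -3.9, -2.7]
finger_gap: 0.0002
```

drive_tool(
  steps=[
    [0,0.0066,-0.0018,0,0,0,0.0982],
    [0,0.0133,-0.003,0,0,0,0.1963],
    [0,0.0201,-0.0035,0,0,0,0.2945],
    [0,0.0269,-0.0034,0,0,0,0.3927],
    [0,0.0337,-0.0026,0,0,0,0.4909],
    [0,0.0404,-0.0011,0,0,0,0.589],
    [0,0.0469,0.001,0,0,0,0.6872],
    [0,0.0531,0.0038,0,0,0,0.7854],
  ],
)

```text
time: 11.68
eef_pos: [0.4865, 0.0867, 0.2418]
tcp_rot: [-179.9, 0.4, 17.8]
ft_force: [-4.4, 0.0, -1.3]
finger_gap: -0.0
```

Run:
```python
from h import *
c=cams.camera("top"); a=c["color"][150:310,230:430,::-1]
cv2.imwrite("pics/z4.png",cv2.resize(a,None,fx=3.7,fy=3.7,interpolation=cv2.INTER_CUBIC))
s=manip.sense(); print(s["eef_pos"],s["tcp_rot"],s["ft_force"],s["joint_pos"])
```

```text
[0.48789982 0.08726166 0.24213298] [-179.92645192    0.26421126   17.48871234] [-0.32592858  0.07058125 -0.22686177] [ 1.01859912e+00 -5.55594657e+00  1.05342787e+02 -4.43838696e-03
  8.04873816e+01  7.35308003e+01]
```

View pics/z4.png

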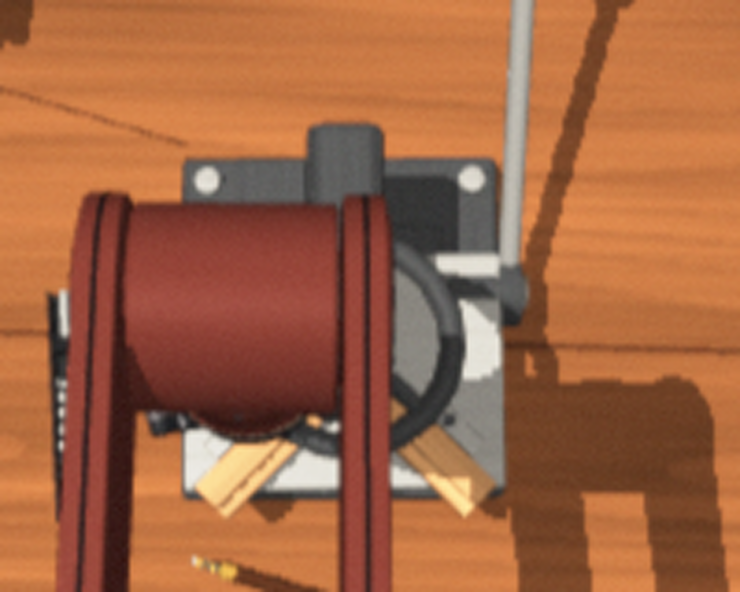

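drive_tool(
  steps=[
    [0,-0.01,0,0,0,0,0],
    [0,-0.02,0,0,0,0,0],
    [0,-0.03,0,0,0,0,0],
    [0,-0.03,0,-0.025,0,0,0],
    [0,-0.03,0,-0.05,0,0,0],
    [0,-0.03,0,-0.05,0,0,-0.1],
    [0,-0.03,0,-0.05,0,0,-0.2],
    [0,-0.03,0,-0.05,0,0,-0.3],
  ],
)

```text
time: 12.4
eef_pos: [0.4605, 0.0771, 0.2943]
tcp_rot: [179.9, -0.0, 35.7]
ft_force: [-0.1, 0.8, -0.3]
finger_gap: 0.0
```

drive_tool(
  steps=[
    [0,0,0,0,0,0,-0.12],
    [0,0,0,0,0,0,-0.24],
    [0,0,0,0,0,0,-0.36],
    [0,0,0,0,0,0,-0.48],
    [0,0,0,0,0,0,-0.6],
    [0,0,0,0,0,0,-0.72],
    [0,0,0,0,0,0,-0.84],
    [0,0,0,0,0,0,-0.96],
  ],
)

```text
time: 13.07
eef_pos: [0.4601, 0.0771, 0.2936]
tcp_rot: [-180.0, 0.0, 90.7]
ft_force: [0.3, -0.3, 0.1]
finger_gap: 0.0001
```

drive_tool(
  steps=[
    [0,0,0,0,0,0,-0.12],
    [0,0,0,0,0,0,-0.24],
    [0,0,0,0,0,0,-0.36],
    [0,0,0,0,0,0,-0.48],
    [0,0,0,0,0,0,-0.6],
    [0,0,0,0,0,0,-0.72],
    [0,0,0,0,0,0,-0.84],
    [0,0,0,0,0,0,-0.96],
  ],
)

```text
time: 13.73
eef_pos: [0.4601, 0.0771, 0.2936]
tcp_rot: [-180.0, -0.0, 145.7]
ft_force: [-0.0, -0.1, 0.2]
finger_gap: -0.0001
```

drive_tool(
  steps=[
    [0,0,0,0,0,0,-0.12],
    [0,0,0,0,0,0,-0.24],
    [0,0,0,0,0,0,-0.36],
    [0,0,0,0,0,0,-0.48],
    [0,0,0,0,0,0,-0.6],
    [0,0,0,0,0,0,-0.72],
    [0,0,0,0,0,0,-0.84],
    [0,0,0,0,0,0,-0.9216],
  ],
)

```text
time: 14.4
eef_pos: [0.4601, 0.0771, 0.2936]
tcp_rot: [-180.0, -0.0, -161.5]
ft_force: [-0.1, 1.0, -0.0]
finger_gap: -0.0001
```

drive_tool(
  steps=[
    [0,0,0,0,0,0,0],
    [0,0,0,0.025,0,0,0],
    [0,0,0,0.05,0,0,0],
    [0,-0.006,0,0.05,0,0,0],
    [0,-0.012,0,0.05,0,0,0],
    [0,-0.018,0,0.05,0,0,0],
    [0,-0.024,0,0.05,0,0,0],
    [0,-0.026,0,0.05,0,0,0],
  ],
)

```text
time: 15.07
eef_pos: [0.4871, 0.0857, 0.2451]
tcp_rot: [-180.0, 0.2, -162.0]
ft_force: [0.6, -0.0, 0.6]
finger_gap: -0.0005
```

drive_tool(
  steps=[
    [0,-0.001,0,0,0,0,0],
    [0,-0.002,0,0,0,0,0],
    [0,-0.003,0,0,0,0,0],
    [0,-0.004,0,0,0,0,0],
    [0,-0.004,0,0,0,0,0],
    [0,-0.004,0,0,0,0,0],
    [0,-0.004,0,0,0,0,0],
    [0,-0.004,0,0,0,0,0],
  ],
)

```text
time: 15.73
eef_pos: [0.4886, 0.0866, 0.2434]
tcp_rot: [180.0, -0.0, -162.1]
ft_force: [-4.6, -0.4, 3.4]
finger_gap: -0.0001
```

In contact again. For the second half turn the forward direction is -x, so the shifts change sign.

drive_tool(
  steps=[
    [0,-0.0066,0.0018,0,0,0,0.0982],
    [0,-0.0133,0.003,0,0,0,0.1963],
    [0,-0.0201,0.0035,0,0,0,0.2945],
    [0,-0.0269,0.0034,0,0,0,0.3927],
    [0,-0.0337,0.0026,0,0,0,0.4909],
    [0,-0.0404,0.0011,0,0,0,0.589],
    [0,-0.0469,-0.001,0,0,0,0.6872],
    [0,-0.0531,-0.0038,0,0,0,0.7854],
  ],
)

```text
time: 16.4
eef_pos: [0.5401, 0.0996, 0.2427]
tcp_rot: [-179.9, -0.1, 152.7]
ft_force: [-6.0, -0.1, 1.4]
finger_gap: -0.0001
```

drive_tool(
  steps=[
    [0,-0.0066,0.0018,0,0,0,0.0982],
    [0,-0.0133,0.003,0,0,0,0.1963],
    [0,-0.0201,0.0035,0,0,0,0.2945],
    [0,-0.0269,0.0034,0,0,0,0.3927],
    [0,-0.0337,0.0026,0,0,0,0.4909],
    [0,-0.0404,0.0011,0,0,0,0.589],
    [0,-0.0469,-0.001,0,0,0,0.6872],
    [0,-0.0531,-0.0038,0,0,0,0.7854],
  ],
)

```text
time: 17.07
eef_pos: [0.5855, 0.0729, 0.2421]
tcp_rot: [-179.9, -0.2, 107.7]
ft_force: [-3.4, 2.7, -0.2]
finger_gap: 0.0003
```

drive_tool(
  steps=[
    [0,-0.0066,0.0018,0,0,0,0.0982],
    [0,-0.0133,0.003,0,0,0,0.1963],
    [0,-0.0201,0.0035,0,0,0,0.2945],
    [0,-0.0269,0.0034,0,0,0,0.3927],
    [0,-0.0337,0.0026,0,0,0,0.4909],
    [0,-0.0404,0.0011,0,0,0,0.589],
    [0,-0.0469,-0.001,0,0,0,0.6872],
    [0,-0.0531,-0.0038,0,0,0,0.7854],
  ],
)

```text
time: 17.73
eef_pos: [0.5991, 0.0215, 0.242]
tcp_rot: [-179.9, -0.1, 62.7]
ft_force: [1.4, 5.2, -3.3]
finger_gap: 0.0001
```

drive_tool(
  steps=[
    [0,-0.0066,0.0018,0,0,0,0.0982],
    [0,-0.0133,0.003,0,0,0,0.1963],
    [0,-0.0201,0.0035,0,0,0,0.2945],
    [0,-0.0269,0.0034,0,0,0,0.3927],
    [0,-0.0337,0.0026,0,0,0,0.4909],
    [0,-0.0404,0.0011,0,0,0,0.589],
    [0,-0.0404,0.0011,0,0,0,0.589],
    [0,-0.0404,0.0011,0,0,0,0.589],
  ],
)

```text
time: 18.4
eef_pos: [0.5818, -0.0164, 0.2432]
tcp_rot: [180.0, -0.0, 29.3]
ft_force: [0.6, 1.1, -0.2]
finger_gap: 0.0003
```

Run:
```python
from h import *
c=cams.camera("top"); a=c["color"][150:310,230:430,::-1]
cv2.imwrite("pics/z5.png",cv2.resize(a,None,fx=3.7,fy=3.7,interpolation=cv2.INTER_CUBIC))
s=manip.sense(); print(s["eef_pos"],s["tcp_rot"],s["ft_force"],s["joint_pos"])
```

```text
[ 0.5818273  -0.01631267  0.24328692] [ 1.79981573e+02 -2.07859205e-02  2.93562919e+01] [ 0.09768078  0.5041547  -1.07347145] [-9.36603359e+00  6.31521126e+00  9.32858677e+01 -1.39377332e-03
  8.03711770e+01  5.12779107e+01]
```

View pics/z5.png

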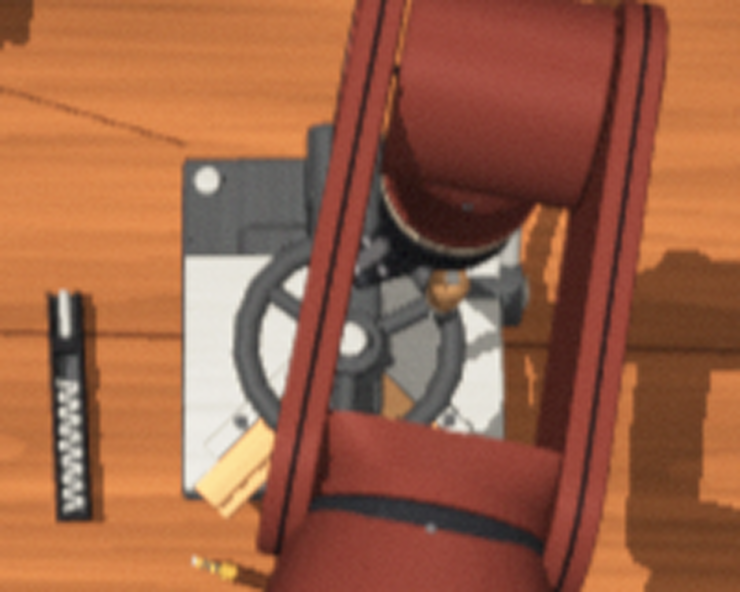

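drive_tool(
  steps=[
    [0,-0.0035,0.0011,0,0,0,0.052],
    [0,-0.007,0.002,0,0,0,0.104],
    [0,-0.0105,0.0026,0,0,0,0.156],
    [0,-0.0123,0.0029,0,0,0,0.182],
    [0,-0.0123,0.0029,0,0,0,0.182],
    [0,-0.0123,0.0029,0,0,0,0.182],
    [0,-0.0123,0.0029,0,0,0,0.182],
    [0,-0.0123,0.0029,0,0,0,0.182],
  ],
)

```text
time: 19.12
eef_pos: [0.5726, -0.0246, 0.2433]
tcp_rot: [180.0, -0.0, 18.8]
ft_force: [4.4, 0.8, -2.2]
finger_gap: 0.0
```

drive_tool(
  steps=[
    [0,0.008,0,0,0,0,0],
    [0,0.016,0,0,0,0,0],
    [0,0.016,0,-0.03,0,0,0],
    [0,0.016,0,-0.06,0,0,0],
    [0,0.016,0,-0.078,0,0,0],
    [0,0.016,0,-0.078,0,0,0],
    [0,0.016,0,-0.078,0,0,0],
    [0,0.016,0,-0.078,0,0,0],
  ],
)

```text
time: 19.78
eef_pos: [0.5872, -0.0195, 0.3203]
tcp_rot: [-180.0, 0.1, 18.8]
ft_force: [-0.1, -1.0, -0.5]
finger_gap: -0.0
```

Run:
```python
from h import *
c=cams.camera("top"); im=c["color"]; cv2.imwrite("pics/top6.png",im[:,:,::-1])
s=manip.sense(); print(s["eef_pos"],s["tcp_rot"],s["time"])
b=[]
for f in ("top0","top6"):
    a=cv2.imread(f"pics/{f}.png"); hsv=cv2.cvtColor(a,cv2.COLOR_BGR2HSV)
    m=np.zeros(a.shape[:2],np.uint8); w=(slice(222,245),slice(342,364))
    m[w]=((hsv[w][:,:,1]>70)&(hsv[w][:,:,0]<20)&(hsv[w][:,:,2]>80)); ys,xs=np.nonzero(m); print(xs.mean(),ys.mean(),len(xs))
    b.append(cv2.resize(a[215:250,335:370],None,fx=11,fy=11,interpolation=cv2.INTER_CUBIC))
cv2.imwrite("pics/cmp6.png",np.hstack(b))
for p,th in (([.551,-.032,.25],0),([.551,-.032,.245],0),([.551-.951*.00115,-.032-.309*.00115,.245],1)): print(proj(c,p))
```

```text
[ 0.5868657  -0.01953082  0.31964325] [-1.79930458e+02  1.50006851e-01  1.87782201e+01] 19.8333
352.3545454545455 231.5090909090909 110
352.0943396226415 231.33962264150944 106
(np.float64(352.5298994481384), np.float64(230.7469894623793))
(np.float64(352.32127809332195), np.float64(231.11632260663293))
(np.float64(352.4720901827724), np.float64(231.59794490568092))
```

View pics/cmp6.png

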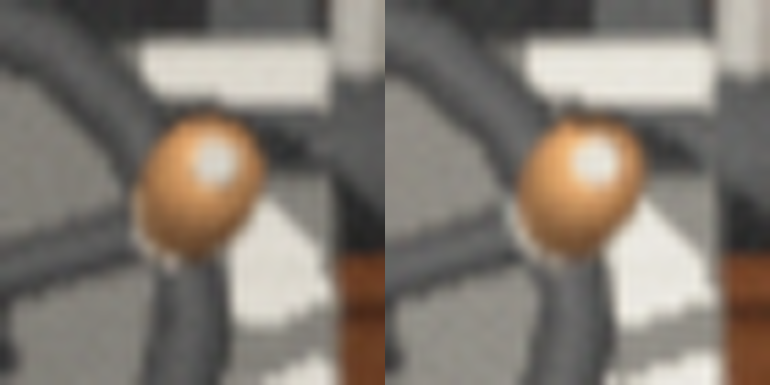

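Picture and contact both say the handle is still about 1° short, so I'll push it the last degree.

drive_tool(
  steps=[
    [0,0,0,0.03,0,0,0],
    [0,0,0,0.06,0,0,0],
    [0,0,0,0.078,0,0,0],
    [0,0,0,0.078,0,0,0],
    [0,-0.005,0,0.078,0,0,0.008],
    [0,-0.01,0,0.078,0,0,0.0165],
    [0,-0.013,0.0001,0.078,0,0,0.0165],
    [0,-0.013,0.0001,0.078,0,0,0.0165],
  ],
)

```text
time: 20.5
eef_pos: [0.5754, -0.0244, 0.2452]
tcp_rot: [179.9, -0.1, 17.8]
ft_force: [-0.2, 0.8, 0.3]
finger_gap: 0.0002
```

drive_tool(
  steps=[
    [0,-0.001,0.0001,0,0,0,0],
    [0,-0.002,0.0001,0,0,0,0],
    [0,-0.003,0.0002,0,0,0,0],
    [0,-0.004,0.0002,0,0,0,0],
    [0,-0.0042,0.0002,0,0,0,0],
    [0,-0.0042,0.0002,0,0,0,0],
    [0,-0.0042,0.0002,0,0,0,0],
    [0,-0.0042,0.0002,0,0,0,0],
  ],
)

```text
time: 21.17
eef_pos: [0.5718, -0.0255, 0.244]
tcp_rot: [180.0, -0.1, 17.8]
ft_force: [4.2, 0.8, 3.5]
finger_gap: -0.0
```

The measured pose now matches the first-contact pose. Backing off, lifting and moving the hand away.

drive_tool(
  steps=[
    [0,0.008,0,0,0,0,0],
    [0,0.016,0,0,0,0,0],
    [0,0.016,0,-0.03,0,0,0],
    [0,0.016,0,-0.06,0,0,0],
    [0,0.016,0,-0.085,0,0,0],
    [0,0.0,0.02,-0.085,0,0,0],
    [0,-0.025,0.045,-0.085,0,0,0],
    [0,-0.05,0.07,-0.085,0,0,0],
  ],
)

```text
time: 21.83
eef_pos: [0.5447, -0.1074, 0.3279]
tcp_rot: [-180.0, 0.1, 18.0]
ft_force: [-0.1, -1.1, -0.8]
finger_gap: -0.0001
```

drive_tool(
  steps=[
    [0,-0.025,0.025,0,0,0,0],
    [0,-0.05,0.05,0,0,0,0],
    [0,-0.075,0.075,0,0,0,0],
    [0,-0.1,0.1,0,0,0,0],
    [0,-0.12,0.12,0,0,0,0],
    [0,-0.14,0.14,0,0,0,0],
    [0,-0.15,0.15,0,0,0,0],
    [0,-0.15,0.15,0,0,0,0],
  ],
)

```text
time: 22.5
eef_pos: [0.4465, -0.2984, 0.3272]
tcp_rot: [-179.9, 0.1, 17.6]
ft_force: [0.4, -0.0, -0.1]
finger_gap: 0.0001
```

Run:
```python
from h import *
c=cams.camera("top"); im=c["color"]; cv2.imwrite("pics/top7.png",im[:,:,::-1])
s=manip.sense(); print(s["eef_pos"],s["time"],s["ft_force"])
b=[]
for f in ("top0","top6","top7"):
    a=cv2.imread(f"pics/{f}.png"); hsv=cv2.cvtColor(a,cv2.COLOR_BGR2HSV)
    m=np.zeros(a.shape[:2],np.uint8); w=(slice(222,245),slice(342,364))
    m[w]=((hsv[w][:,:,1]>70)&(hsv[w][:,:,0]<20)&(hsv[w][:,:,2]>80)); ys,xs=np.nonzero(m); print(xs.mean(),ys.mean(),len(xs))
```

```text
[ 0.44733961 -0.29695083  0.32726965] 22.55 [-0.42616198 -0.18923346 -0.30759926]
352.3545454545455 231.5090909090909 110
352.0943396226415 231.33962264150944 106
352.3425925925926 231.87037037037038 108
```

View pics/top7.png

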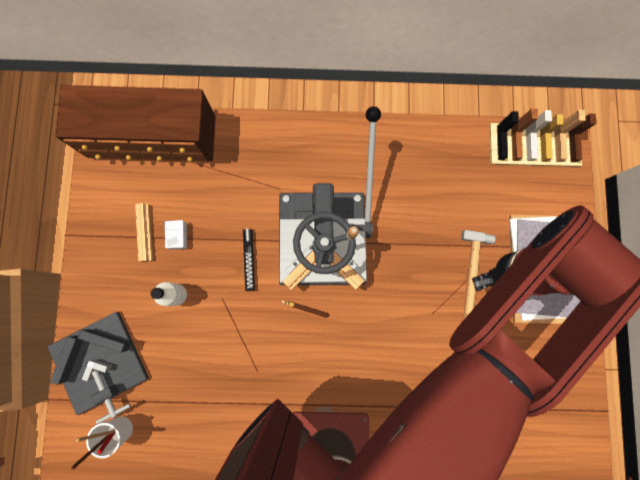

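The handle's image shift is (0.0,+0.36) px. A 5 mm drop with no net rotation should give about (-0.2,+0.37) px, so it fits. Everything on the bench looks unchanged, and I'm handing in.

```bash
python3 -c "
from plant import manip
print(manip.hand_in())"
```

```text
the job is handed in; nothing more can be done
None
```

I pushed the hand wheel clockwise through one full turn with the closed fingertips, and the handle stands where it started as near as I could measure. I handed the job in at about 22.6 s. The handle was never gripped. I pushed it in two half-turn strokes with the hand re-set between them, then gave it a last nudge of about 1°.

- **Handle angle, by contact:** the last contact pose matched the first one to within about 0.3 mm, roughly 0.3°.
- **Handle angle, by picture:** in the top view the handle had shifted by (0.0, +0.36) px. About (-0.2, +0.37) px is expected for a 5 mm drop with no net rotation, so this agrees to within a fraction of a degree.
- **Force:** readings at the end of each move stayed under about 7 N, with no sign of a hard contact.
- **Surroundings:** in the final top view the oak corner, the lever and everything on the bench look unmoved. I judged this by eye. The hand had moved away to (0.45, -0.30) at 0.33 m height, touching nothing.
- **Not checked:** I did not measure the foot's height. Its 5 mm drop follows from the full turn.

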